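# Set the stencil carriage's eccentric guide with the green gauge block

### The job

Swing the red-posted lever clockwise until it points at the green mark, so that the eccentric disc leaves a gap at the fence that the green gauge slides into easily. Then lower the green gauge block upright into that gap, between disc and fence, until it stands on the wooden base, and leave it there with the lever still at the green mark.

Things in the scene. Friction and masses are not known exactly. Their poses are not given: they have to be found in the camera images.
- eccentric (a joint): Lever angle (rad) about a vertical bolt, growing clockwise seen from above, 0 to a stop at 2.6. The steel disc (76 mm across, top 45 mm above the table, edge bevelled 5 mm) sits 24 mm off the bolt: gap to the fence = 28 - 24 cos(angle) mm. Green mark at 1.66 (gap 30 mm); blue mark 1.13 and yellow 2.20 are for other gauges. Friction of 0.2 N m (2 N at the post) keeps it where it is left.
- post (a point): Middle of the red upright round post on the lever's end: 18 mm in diameter, from the lever's top (53 mm above the table) to 103 mm, this point at 78 mm. It is 92 mm from the bolt's axis: at angle 0 towards the guide's -y, at the green mark nearly towards its -x. It moves with the lever, and its axes turn with it.
- gap (a point): Fixed point on top of the plywood base (270 x 250 mm, 15 mm thick), mid-gap as set for the green gauge, where the disc is nearest the fence. Axes of the guide: x along the fence, +y across the gap to the fence, z up. Fence: aluminium bar, 150 mm long, top 45 mm above the table, inner face 15 mm from this point, edge bevelled 5 mm. The bolt's axis is at x = -24, y = -51 mm from this point.
- green_centre (a point): Centre of the green gauge block, standing upright on the table: 50 mm wide (its x), 24 mm thick (its y), 85 mm tall (z; this point 42.5 mm above its foot), 0.1 to 0.2 kg; lower 40 mm bare aluminium, upper 45 mm green. Its thickness goes across the gap. Like blocks in blue (14 mm thick) and yellow (36 mm thick) stand near it and are not needed.
There are look-alikes about, which are no part of the job. Of the things that look like the part that bears green_centre, the smallest one is meant.

How it is judged:
By the outcome, as a careful person would: the job done as asked, in the order asked, and still so for the second after the job is handed in, with the robot touching nothing.
It also fails if it takes over 64 s, if anything falls off the work surface, if the arm or the gripper's body presses on something with over 40 N, if the wrist force passes 120 N, or if a joint passes its speed limit or range.

### The arm

A 7-joint arm with a two-finger parallel gripper is mounted at the origin on the work surface. World frame = base frame: x ahead of the robot, y to its left, z up, the work surface at z = 0. Lengths are in m, angles in rad, forces in N, time in s.
With the tool pointing down it reaches from about 0.4 to 0.9 m from the base axis. Payload 5.6 kg.
Tool frame: the origin (TCP) lies midway between the tips of the shut fingers; the grasp point (between the pads) lies 19 mm behind it; y points along the fingers, z is the direction in which the jaws open and shut, and the axes are right-handed (so a half turn about y gives the same grasp; the last joint's range is limited). The gripper opens to 92 mm and grips with 3 to 60 N. Pads are 20 mm wide; open, the fingers measure 128 mm over their backs; the gripper's body (75 mm by 189 mm) begins 69 mm behind the grasp point.
Start: joints at [-1.177, 0.468, -0.012, 1.603, 0.006, 1.071, -0.056], TCP at [0.275, 0.589, 0.18] pointing down, gripper open.
Joint ranges: [-2.53, 2.53], [-0.31, 2.02], [-1.57, 1.55], [0.28, 2.44], [-1.29, 4.43], [0.15, 1.84], [-2.92, 2.92]. Speed limits (rad/s): [2.57, 2.57, 3.14, 3.14, 3.14, 3.14, 3.14].

### API

Orientations are given as a 3x3 rotation matrix whose columns are the frame's x, y, z axes.
In Python, from station import env, effector, solver, viewer, workorder, search_frame, tip_of gives the robot as it stands. Calls block until the motion is done:
- env.reach(position, orientation): joint-space move of the TCP to a pose.
- env.movel(position, frame=None, rate=0.15): straight line of the TCP; frame=None keeps the orientation; rate is the mean speed in m/s.
- env.goto_joints(angles): joint-space move.
- effector.release() and effector.grasp(squeeze=None): open the fingers fully, or close them until they stop; squeeze is the grip in N (None keeps the last).
- env.pause(seconds).
- solver.inverse_kinematics(position, orientation): joint angles nearest the present ones, or None.
- env.sense(): the state.
- viewer.read_camera(name): name is "scene" or "top" or "wrist"; returns (picture, depth): 400x640x3 uint8, red, green, blue; 400x640 float32, m along the optical axis (not along the pixel's ray), 0 where there is no reading.
- viewer.camera_info(name): a dict with "intrinsics" (3x3 intrinsics, pixels), "dist_coeffs" ([k1, k2, p1, p2, k3] as OpenCV has them; the pictures are not rectified), "eye" and "rotation" of the camera in the world; the wrist camera has in their place "T_tool_cam" (4x4, takes a point from camera to tool coordinates, whose origin is the TCP and whose axes are the tool frame's). Camera axes: x right, y up, looking along -z (the intrinsics and any distortion apply to the point x, -y, -z); pixel columns grow to the right and rows downward; lengths in m; the calibration is good to about 2 mm. A picture is of the moment at which its call begins: read the wrist's pose just before it. camera_info takes no time and is no camera call.
A pose or a line that the arm cannot do raises env.PlanningError and nothing moves.
- workorder.finish_job(): hands the job in, once; it reports no verdict.
Trained networks look in the newest picture that a camera, given by its name, has taken for a name from the list of things; names that differ only in an ending like _2 or _b are one class to them, and where a whole thing is asked for, a point or a joint stands for the part that bears it (a point fixed in the world has none). Each returns a list of dicts, best first, with "score" (0 to 1); they miss things now and then, are a little off and sometimes report something else, mostly with a low value. They report only what shows in the picture. A call takes as long as a camera call. They do not tell look-alikes from the thing itself.
- search_frame(camera, name): "at" ([x, y, z] in m, in world coordinates, good to about 4 mm: the middle of the surface that is visible of it).
- tip_of(camera, name): "at" ([x, y, z] in m, in world coordinates, good to about 4 mm: a listed point, or the origin of a listed thing).
The state is a dict: "t": time; "joint_positions": joint angles; "joint_velocities": joint speeds; "tau": joint torques, N m; "ee_pos": TCP position; "tcp_rot": TCP orientation; "wrist_force": force on the tool from outside, world axes, zero at the start; "moment": the same for the moment, N m; "gripper_width": finger opening in m.
Only numpy, scipy, OpenCV 4.12 (cv2) and the standard library are available. Lean on these libraries where they do the work, as an engineer would, in place of code of your own. Each camera call takes 0.05 s, during which the arm holds its last target.

## Working session

There is one attempt and no reset: what is moved stays moved. The work goes in short steps, each a Python script; the robot and the scene stay as the last script left them, time stands still between calls to the robot, and variables do not carry over. Pictures are saved under pics/ and viewed, and the job is handed in when it is done.

```bash
ls; mkdir -p pics; python3 - <<'E'
from station import env, effector, solver, viewer, workorder, search_frame, tip_of
import cv2,numpy as np
for c in ["scene","top","wrist"]:
    p,d=viewer.read_camera(c); cv2.imwrite(f"pics/{c}0.png",p[:,:,::-1]); np.save(f"pics/{c}0.npy",d)
    i=viewer.camera_info(c); print(c,i)
    for n in ["post","gap","green_centre"]:
        print(n,[(np.round(r["at"],4),round(r["score"],2)) for r in tip_of(c,n)][:5])
    print("ecc",[(np.round(r["at"],4),round(r["score"],2)) for r in search_frame(c,"eccentric")][:5])
s=env.sense();print(s)
E
```

```text
pics
scene {'intrinsics': array([[402.22984244,   0.        , 313.68380176],
       [  0.        , 402.22984244, 199.11940377],
       [  0.        ,   0.        ,   1.        ]]), 'dist_coeffs': array([-0.08849809,  0.        ,  0.        ,  0.        ,  0.        ]), 'eye': array([1.06953748, 0.33001537, 0.82954915]), 'rotation': array([[-0.46081663, -0.70844014,  0.53456581],
       [ 0.88748164, -0.36448862,  0.28200069],
       [-0.00493746,  0.60436795,  0.79669003]])}
post [(array([ 0.5973, -0.2682,  0.0786]), 0.83)]
gap [(array([ 0.6259, -0.1186,  0.0148]), 0.98)]
green_centre [(array([0.6945, 0.2618, 0.0636]), 0.95), (array([0.5007, 0.1414, 0.0613]), 0.7), (array([0.6013, 0.2278, 0.048 ]), 0.68)]
ecc [(array([ 0.6165, -0.1549,  0.0455]), 0.77)]
top {'intrinsics': array([[388.09520094,   0.        , 316.09693444],
       [  0.        , 388.09520094, 195.47954965],
       [  0.        ,   0.        ,   1.        ]]), 'dist_coeffs': array([-0.07499323,  0.        ,  0.        ,  0.        ,  0.        ]), 'eye': array([0.479981  , 0.06614408, 0.7735643 ]), 'rotation': array([[-
[... 1299 characters left out ...]
int_velocities': array([-7.77533570e-04, -1.02043931e-03,  9.82695836e-04,  4.95034388e-05,
        1.31060412e-03, -5.70558484e-04,  8.49681508e-05]), 'tau': array([-1.03774673e-03, -5.20312643e+01, -1.35939557e-02, -2.44043738e+01,
       -5.68950141e-02,  1.11674427e-02,  1.69326535e-05]), 'ee_pos': array([0.27505028, 0.58898765, 0.18054016]), 'tcp_rot': array([[ 9.06055576e-01,  7.09858359e-05,  4.23158704e-01],
       [-4.23158709e-01,  1.16404866e-04,  9.06055568e-01],
       [ 1.50593796e-05, -9.99999991e-01,  1.35507553e-04]]), 'wrist_force': array([ 0.44251077, -0.11510442,  0.34730224]), 'moment': array([ 0.02074662, -0.00797884, -0.01969381]), 'gripper_width': 0.09211598462626525}
```

View pics/scene0.png

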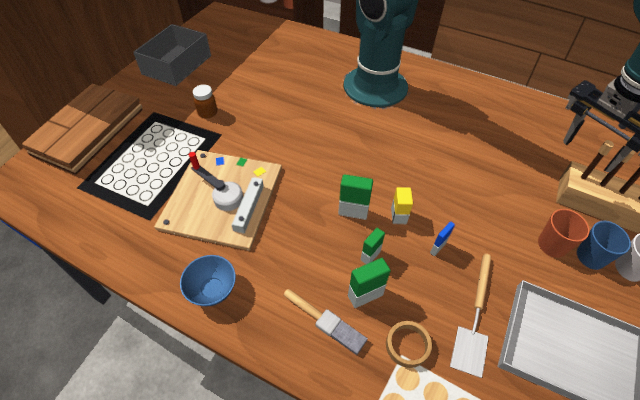

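View pics/top0.png

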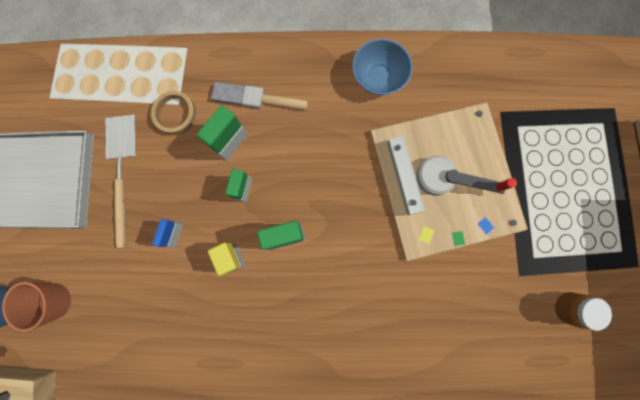

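The top view shows the small green block at about px (238,184), with larger look-alikes at (280,235) and (222,130). The lever points right, with its red post at (508,183), and the green mark is at (459,238). Next I measure these precisely.

```bash
cat > h.py <<'E'
import numpy as np, cv2
from station import env, effector, solver, viewer, workorder, search_frame, tip_of
def cam(name,s=None):
    i=viewer.camera_info(name)
    if name!="wrist": return i["intrinsics"],i["dist_coeffs"],i["rotation"],i["eye"]
    T=i["T_tool_cam"]; R=np.array(s["tcp_rot"]); 
    return i["intrinsics"],i["dist_coeffs"],R@T[:3,:3],R@T[:3,3]+s["ee_pos"]
def cloud(name,d,s=None):
    K,D,R,e=cam(name,s)
    v,u=np.mgrid[0:400,0:640]
    p=cv2.undistortPoints(np.stack([u,v],-1).reshape(-1,1,2).astype(float),K,D).reshape(400,640,2)
    P=np.stack([p[...,0]*d,-p[...,1]*d,-d],-1)
    W=P@R.T+e; W[d<=0]=np.nan; return W
def onplane(name,uv,z,s=None):
    K,D,R,e=cam(name,s)
    p=cv2.undistortPoints(np.array(uv,float).reshape(-1,1,2),K,D).reshape(-1,2)
    r=np.c_[p[:,0],-p[:,1],-np.ones(len(p))]@R.T
    return e+r*((z-e[2])/r[:,2])[:,None]
def rect(P):
    (c,wh,a)=cv2.minAreaRect((P[:,:2]*1000).astype(np.float32)); 
    return np.round(c,1),np.round(wh,1),round(a,2)
E
cat > m.py <<'E'
from h import *
def analyse(name,p,d,s=None,tag=""):
    W=cloud(name,d,s); hsv=cv2.cvtColor(p,cv2.COLOR_RGB2HSV); z=W[...,2]
    H,S,V=hsv[...,0].astype(int),hsv[...,1].astype(int),hsv[...,2].astype(int)
    def comps(m,n=20):
        k,l,st,c=cv2.connectedComponentsWithStats(m.astype(np.uint8))
        return [l==i for i in range(1,k) if st[i,4]>=n]
    g=(H>45)&(H<80)&(S>120)
    for m in comps(g&(z>.03)):
        zz=z[m]; top=np.nanpercentile(zz,97); q=m&(z>top-.006); P=W[q]
        print(name,"green",rect(P),"ztop",round(top,4),q.sum())
    for m in comps(g&(z<.03)): print(name,"greenmark",np.round(np.nanmedian(W[m],0),4),m.sum())
    r=((H<8)|(H>172))&(S>150)
    for m in comps(r&(z>.05),6):
        print(name,"red",np.round(np.nanmedian(W[m],0),4),"zmax",np.nanmax(z[m]),m.sum()); t=m&(z>np.nanmax(z[m])-.006); print("  top",np.round(np.nanmedian(W[t],0),4),t.sum())
    reg=(W[...,0]>.48)&(W[...,0]<.78)&(W[...,1]<0)&(W[...,1]>-.32)
    for m in comps(reg&(z>.041)&(z<.050)&(S<70),30):
        print(name,"steel",rect(W[m]),round(np.nanmedian(z[m]),4),m.sum())
    for m in comps(reg&(z>.009)&(z<.021)&(S>60)&(H<30),300):
        print(name,"base",rect(W[m]),round(np.nanmedian(z[m]),4),m.sum())
if __name__=="__main__":
    for n in ["top","scene"]:
        analyse(n,cv2.imread(f"pics/{n}0.png")[:,:,::-1].copy(),np.load(f"pics/{n}0.npy"))
E
python3 m.py; python3 - <<'E'
import cv2
p=cv2.imread("pics/top0.png"); cv2.imwrite("pics/c0.png",cv2.resize(p[95:275,365:535],None,fx=4,fy=3.3,interpolation=2))
p=cv2.imread("pics/top0.png"); cv2.imwrite("pics/c1.png",cv2.resize(p[95:285,145:315],None,fx=3,fy=3,interpolation=2))
E
```

```text
top green (array([694.8, 257.7]), array([31.8, 68.3]), 51.83) ztop 0.1231 651
top green (array([597.6, 229.3]), array([23.1, 47.4]), 76.3) ztop 0.0859 317
top green (array([502. , 141.1]), array([33.4, 70.2]), 15.12) ztop 0.1234 805
top greenmark [ 0.4982 -0.1945  0.0153] 91
top red [ 0.5921 -0.2601  0.0956] zmax 0.10451878473371568 155
  top [ 0.5938 -0.2651  0.102 ] 72
top steel (array([619.5, -91. ]), array([150.9,  30.1]), 13.84) 0.0443 1134
top steel (array([ 619.4, -152.4]), array([73.1, 70.5]), 3.96) 0.0442 927
top base (array([ 616.5, -180.6]), array([269.8, 251.6]), 13.66) 0.0143 12094
scene green (array([506. , 143.9]), array([36. , 70.8]), 17.36) ztop 0.1244 368
scene green (array([602.1, 230.5]), array([23.5, 49.7]), 74.82) ztop 0.0873 210
scene green (array([698.9, 259.7]), array([33.7, 71.5]), 53.08) ztop 0.1253 558
scene greenmark [ 0.5    -0.1937  0.0168] 51
scene red [ 0.5998 -0.2602  0.087 ] zmax 0.10611303337761369 118
  top [ 0.5976 -0.2642  0.1035] 30
scene red [0.3306 0.6166 0.0838] zmax 0.08771835570953579 8
  top [0.3296 0.6155 0.0841] 5
scene red [0.3415 0.5958 0.0619] zmax 0.0795908780836726 7
  top [0.3545 0.5845 0.0796] 1
scene red [0.3863 0.5803 0.0679] zmax 0.07158782758640736 6
  top [0.3899 0.5814 0.0686] 4
scene red [0.4008 0.5904 0.0795] zmax 0.08709952704727375 11
  top [0.4045 0.5924 0.0867] 3
scene red [0.4105 0.6068 0.0757] zmax 0.08664530254163094 34
  top [0.414  0.6201 0.0852] 10
scene red [0.4079 0.6417 0.0643] zmax 0.07133675923544924 6
  top [0.409  0.6412 0.0712] 3
scene steel (array([622.3, -91.1]), array([152.5,  30.7]), 13.9) 0.0451 563
scene steel (array([ 625.2, -149.2]), array([67. , 74.1]), 65.61) 0.0451 458
scene base (array([ 618.1, -181.3]), array([272.3, 251.4]), 13.72) 0.0155 5844
```

View pics/c0.png

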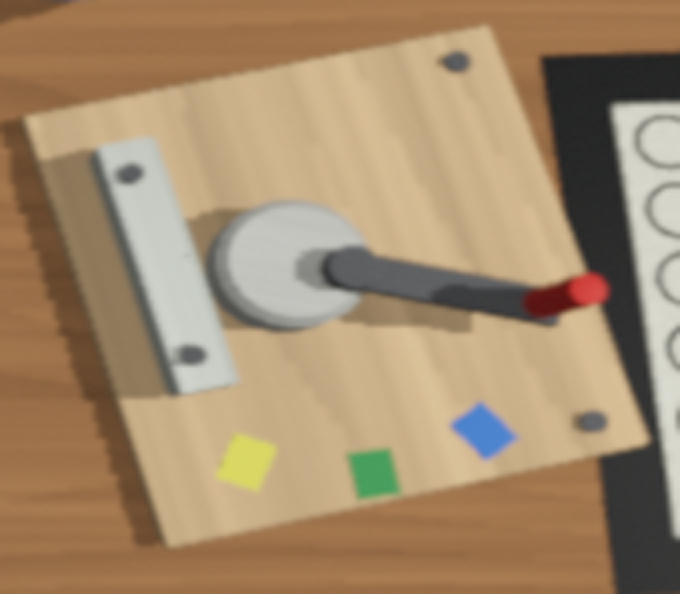

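View pics/c1.png

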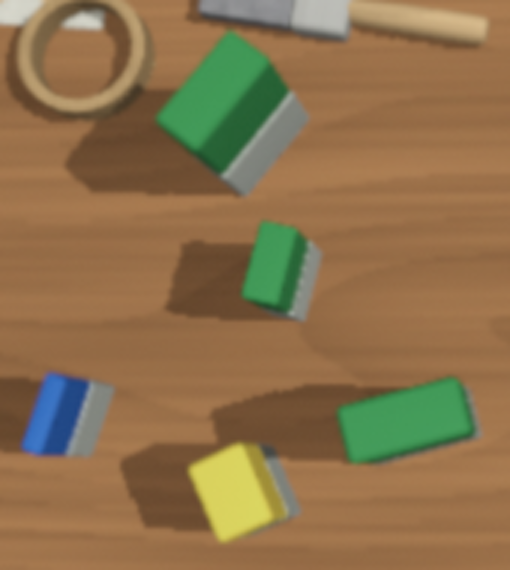

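Everything agrees: post to bolt measures 91.7 mm against the stated 92, and the green mark comes out at about 1.66 rad from the bolt I computed. The lever is now at about 0.47 rad. I'll grip the post along the tangent and follow the arc.

```bash
cat >> h.py <<'E'
TH=np.radians(13.8); GX=np.array([np.cos(TH),np.sin(TH)]); GY=np.array([-np.sin(TH),np.cos(TH)])
GAP=np.array([.6275,-.1205]); BOLT=GAP-.024*GX-.051*GY
def Rz(zx):  # tool y down, z along given xy dir
    z=np.array([zx[0],zx[1],0.]); y=np.array([0,0,-1.]); return np.c_[np.cross(y,z),y,z]
def lev(a): # radial unit at lever angle
    return -GY*np.cos(a)-GX*np.sin(a)
def tan(a): return GY*np.sin(a)-GX*np.cos(a)
E
python3 - <<'E'
from h import *
s=env.sense(); print(BOLT, lev(1.66))
post=np.array([.5957,-.2647]); v=post-BOLT; a0=np.arctan2(-v@GX,-v@GY); print("a0",a0,np.linalg.norm(v))
for sg in (1,-1):
    q=solver.inverse_kinematics(np.r_[post,.14],Rz(sg*tan(a0))); print(sg,np.round(q,2) if q is not None else q)
    p=BOLT+.092*lev(1.66); q=solver.inverse_kinematics(np.r_[p,.062],Rz(sg*tan(1.66))); print(sg,np.round(q,2) if q is not None else q)
    q=solver.inverse_kinematics(np.r_[.6,.23,.05],Rz(sg*np.array([np.cos(np.radians(75.5)),np.sin(np.radians(75.5))]))); print(sg,np.round(q,2) if q is not None else q)
    q=solver.inverse_kinematics(np.r_[GAP,.065],Rz(sg*GY)); print(sg,np.round(q,2) if q is not None else q)
E
```

```text
[ 0.61635798 -0.17575265] [-0.98852289 -0.15107114]
a0 0.4690593200937017 0.09131474763448136
1 [-0.42  0.92  1.34  1.69 -0.93  1.32 -2.27]
1 [-0.03  0.49  0.4   1.94 -0.27  0.76  2.25]
1 [-0.47  0.6   0.08  1.72 -0.06  0.82  0.95]
1 [-0.08  0.59  0.3   1.73 -0.22  0.85  2.13]
-1 [-0.29  0.7   1.    1.68 -0.64  1.13  0.66]
-1 [-0.39  0.62  0.91  1.96 -0.65  0.87 -0.56]
-1 [-0.87  0.68  0.64  1.75 -0.51  0.89 -1.83]
-1 [-0.39  0.69  0.75  1.75 -0.57  0.93 -0.73]
```

```bash
python3 - <<'E'
from h import *
s=env.sense(); post=np.array([.5957,-.2647]); a0=.469
env.movel(np.array(s["ee_pos"])+[0,0,.10],rate=.3); 
env.reach(np.r_[post,.20],Rz(-tan(a0)))
s=env.sense(); print(s["t"],s["ee_pos"],np.round(s["joint_positions"],2),s["wrist_force"])
p,d=viewer.read_camera("wrist"); cv2.imwrite("pics/w1.png",p[:,:,::-1])
from m import analyse
analyse("wrist",p,d,s)
E
```

```text
4.4333 [ 0.59622385 -0.26367803  0.19985362] [-0.32  0.64  1.04  1.63 -0.58  1.22  0.61] [ 0.50341119  0.47505258 -0.09073097]
wrist greenmark [ 0.5008 -0.1949  0.0165] 406
wrist red [ 0.5966 -0.2632  0.1028] zmax 0.10533378425814971 355
  top [ 0.5962 -0.2657  0.1035] 231
wrist steel (array([616.1, -93.7]), array([137.9,  30.7]), 13.73) 0.0452 3188
wrist steel (array([ 622.8, -152.8]), array([71.8, 74.1]), 77.05) 0.0453 3264
wrist base (array([ 618.4, -181.6]), array([271. , 250.9]), 13.95) 0.0156 33122
```

View pics/w1.png

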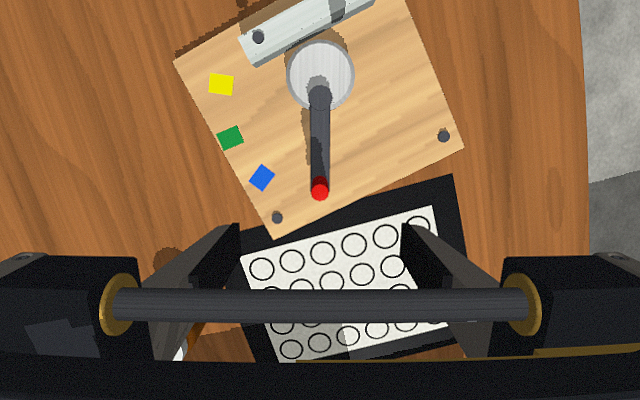

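```bash
python3 - <<'E'
from h import *
a0=.469; post=np.array([.596,-.265])
env.movel(np.r_[post,.066],frame=Rz(-tan(a0)),rate=.2)
effector.grasp(10)
s=env.sense(); print(s["t"],s["ee_pos"],s["gripper_width"],s["wrist_force"])
for a in np.linspace(a0,1.66,6)[1:]:
    env.movel(np.r_[BOLT+.0917*lev(a),.066],frame=Rz(-tan(a)),rate=.1)
    s=env.sense(); print(s["t"],np.round(s["ee_pos"],4),s["gripper_width"],np.round(s["wrist_force"],2))
p,d=viewer.read_camera("wrist"); cv2.imwrite("pics/w2.png",p[:,:,::-1])
p,d=viewer.read_camera("scene"); cv2.imwrite("pics/s2.png",p[:,:,::-1])
E
```

```text
6.425 [ 0.59579499 -0.26498158  0.06595966] 0.016759526850486255 [-0.17732304  0.92117673 -0.00554395]
6.8167 [ 0.5747 -0.2573  0.0659] 0.016820687015604147 [-1.99  0.74  0.91]
7.2083 [ 0.557  -0.2453  0.0659] 0.016827856619411042 [-1.06  1.59  0.81]
7.6 [ 0.5423 -0.2294  0.0659] 0.016368410829684026 [-1.04  1.58 -0.06]
7.9917 [ 0.5319 -0.2103  0.0659] 0.016550173484486255 [ 0.5   2.78 -0.94]
8.3833 [ 0.5263 -0.1894  0.066 ] 0.016617988334443674 [ 1.89  3.09 -2.61]
```

View pics/w2.png

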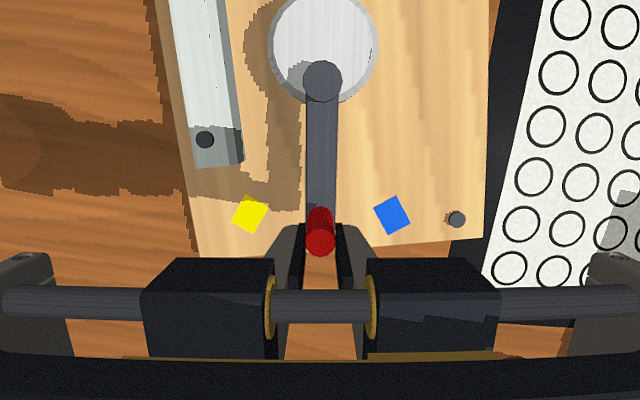

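The lever followed the arc and now covers the green mark, lying midway between yellow (250,215) and blue (392,215). I'll release, lift and measure.

```bash
python3 - <<'E'
from h import *
from m import analyse
env.pause(.15); s=env.sense(); print(s["ee_pos"],s["wrist_force"])
effector.release()
p0=np.array(s["ee_pos"]); R0=np.array(s["tcp_rot"])
env.movel(p0+[0,0,.17],rate=.25)
s=env.sense(); print(s["t"])
p,d=viewer.read_camera("wrist"); cv2.imwrite("pics/w3.png",p[:,:,::-1]); np.save("pics/w3.npy",d)
analyse("wrist",p,d,s)
p,d=viewer.read_camera("top"); cv2.imwrite("pics/t3.png",p[:,:,::-1]); analyse("top",p,d)
E
python3 - <<'E'
import cv2
p=cv2.imread("pics/w3.png");cv2.imwrite("pics/w3b.png",p)
E
```

```text
[ 0.5262911  -0.18958892  0.06601693] [ 2.9306102   2.15888573 -2.44509473]
10.6333
wrist green (array([600.4, 217.2]), array([ 5.2, 47.1]), 81.61) ztop 0.0574 122
wrist green (array([506.5, 135.2]), array([34. , 60.2]), 14.98) ztop 0.1235 1385
wrist greenmark [ 0.4941 -0.1974  0.0166] 134
wrist red [ 0.529  -0.1895  0.1028] zmax 0.1050969226700379 279
  top [ 0.5265 -0.1899  0.1034] 181
wrist steel (array([622. , -92.1]), array([150.5,  31.1]), 13.77) 0.0454 3270
wrist steel (array([ 641.6, -173.5]), array([71.8, 74.2]), 8.72) 0.0453 2716
wrist base (array([ 616. , -182.3]), array([266. , 251.6]), 13.75) 0.0156 28796
top green (array([694.8, 257.8]), array([32. , 68.3]), 51.83) ztop 0.1229 648
top green (array([597.6, 229.1]), array([22.7, 47.4]), 76.15) ztop 0.0859 317
top green (array([501.8, 141.1]), array([32.8, 70.3]), 14.89) ztop 0.1234 793
top greenmark [ 0.4982 -0.1947  0.0154] 96
top red [ 0.523  -0.1832  0.0993] zmax 0.2735430084557857 128
  top [ 0.5137 -0.1305  0.2735] 1
top steel (array([619.5, -91. ]), array([150.7,  30.2]), 13.5) 0.0442 1142
top steel (array([ 637.8, -174. ]), array([71.7, 72. ]), 54.4) 0.0442 894
top base (array([ 616.4, -180.6]), array([269.9, 251.8]), 13.74) 0.0143 10226
```

View pics/w3.png

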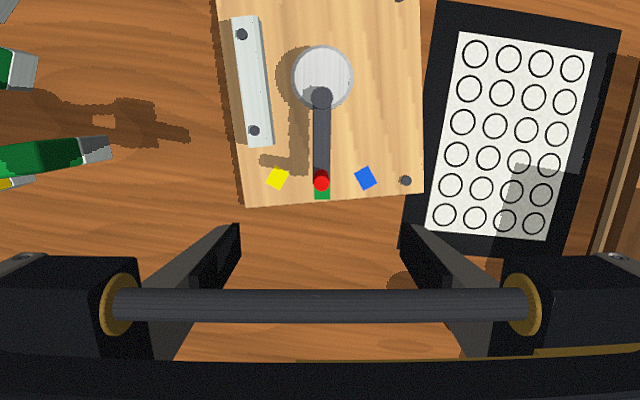

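The lever points at the green mark, and the gap derived from the disc and fence is about 30.5 mm. Now the small green block.

```bash
python3 - <<'E'
from h import *
from m import analyse
b=np.array([.600,.2297]); an=np.radians(75.8); R=Rz(-np.array([np.cos(an),np.sin(an)]))
s=env.sense(); 
env.reach(np.r_[b,.21],R)
s=env.sense(); print(s["t"],s["ee_pos"],s["wrist_force"],np.round(s["joint_positions"],2))
p,d=viewer.read_camera("wrist"); cv2.imwrite("pics/w4.png",p[:,:,::-1]); analyse("wrist",p,d,s)
E
```

```text
12.3083 [0.60024331 0.2280355  0.21021488] [-0.30705188 -0.09554035 -0.25394172] [-1.24  0.84  1.4   1.65 -0.84  1.39 -1.55]
wrist green (array([698.3, 258.1]), array([34.7, 71.5]), 52.52) ztop 0.1242 3115
wrist green (array([601.6, 229.9]), array([22.8, 48.7]), 76.99) ztop 0.0867 963
wrist green (array([551.6, 137.8]), array([108.4,  10.1]), 38.45) ztop 0.1236 186
wrist green (array([537.7, 177.9]), array([114.1,  16.8]), 12.41) ztop 0.1239 486
wrist greenmark [ 0.5021 -0.1879  0.0169] 119
wrist steel (array([621.8, -90.9]), array([151.1,  31.9]), 13.77) 0.0456 2985
wrist steel (array([ 642.3, -153.2]), array([38.7, 74.1]), 86.12) 0.0454 1422
wrist base (array([ 607.9, -116.7]), array([178. , 255.6]), 89.93) 0.0157 13186
```

View pics/w4.png

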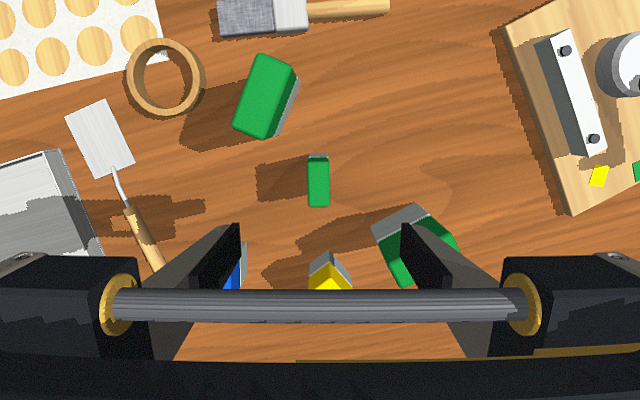

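```bash
python3 - <<'E'
from h import *
b=np.array([.6012,.2297]); an=np.radians(76.3); R=Rz(-np.array([np.cos(an),np.sin(an)]))
env.movel(np.r_[b,.051],frame=R,rate=.2)
effector.grasp(25)
s=env.sense(); print(s["t"],s["ee_pos"],s["gripper_width"],s["wrist_force"])
p0=np.array(s["ee_pos"])
env.movel(p0+[0,0,.16],rate=.25)
s=env.sense(); print(s["t"],s["ee_pos"],s["gripper_width"],s["wrist_force"])
g=np.array([.6285,-.1211])
env.reach(np.r_[g,.21],Rz(-GY))
env.movel(np.r_[g,.175],frame=Rz(-GY),rate=.15)
env.pause(.1)
s=env.sense(); print(s["t"],s["ee_pos"],s["gripper_width"],s["wrist_force"],s["tcp_rot"])
from m import analyse
for n in ["wrist","scene","top"]:
    p,d=viewer.read_camera(n); cv2.imwrite(f"pics/{n}5.png",p[:,:,::-1]); np.save(f"pics/{n}5.npy",d); analyse(n,p,d,s)
E
```

```text
14.65 [0.60244385 0.23088909 0.05295152] 0.0003900182077373443 [-1.1352781   1.87164308 10.37910574]
15.45 [0.60148619 0.23106919 0.21136369] 0.00046737046179956933 [ 0.31642257 -0.74712233  0.10203282]
17.2583 [ 0.62907456 -0.12094605  0.17578923] 0.00023696265561533748 [ 0.21092438  0.0814667  -0.44173208] [[-9.70964732e-01  9.20667570e-04  2.39220906e-01]
 [-2.39221533e-01 -6.42410316e-04 -9.70964801e-01]
 [-7.40257826e-04 -9.99999370e-01  8.44001268e-04]]
wrist green (array([604.7, 216.1]), array([39.2,  9.5]), 0.14) ztop 0.066 147
wrist green (array([558.4,  54.1]), array([ 46.7, 242.1]), 32.34) ztop 0.1231 726
wrist steel (array([622. , -92.3]), array([148.7,  30.3]), 13.59) 0.0455 3373
wrist steel (array([ 642.3, -172.5]), array([71.1, 74.8]), 13.61) 0.0455 3132
wrist base (array([ 633.2, -178.4]), array([240.3, 251. ]), 13.8) 0.0156 27298
scene green (array([505.6, 143.7]), array([37.3, 70.7]), 14.77) ztop 0.1244 363
scene green (array([601.7, 230.9]), array([23.3, 49.7]), 77.39) ztop 0.0875 208
scene green (array([698.8, 259.2]), array([33.5, 71.2]), 51.13) ztop 0.1253 554
s
[... 968 characters left out ...]
cene red [0.4115 0.6169 0.0585] zmax 0.06906729813498869 11
  top [0.4132 0.6162 0.0653] 4
scene steel (array([622.8, -90.8]), array([150.8,  30.5]), 13.9) 0.0451 572
scene steel (array([ 645. , -170.1]), array([67.2, 73.4]), 20.15) 0.0451 486
scene base (array([ 618.1, -180.7]), array([272.3, 251.4]), 13.62) 0.0155 5857
top green (array([694.3, 257.5]), array([30.7, 68. ]), 51.8) ztop 0.1229 636
top green (array([597.3, 228.6]), array([22.5, 47.3]), 74.38) ztop 0.0859 315
top green (array([501.9, 141.1]), array([32.9, 70.1]), 14.78) ztop 0.1233 796
top steel (array([671.6, -78.1]), array([43.6, 29.4]), 13.87) 0.0445 258
top base (array([678.9, -67.6]), array([93.8, 61.7]), 13.51) 0.0142 774
```

View pics/wrist5.png

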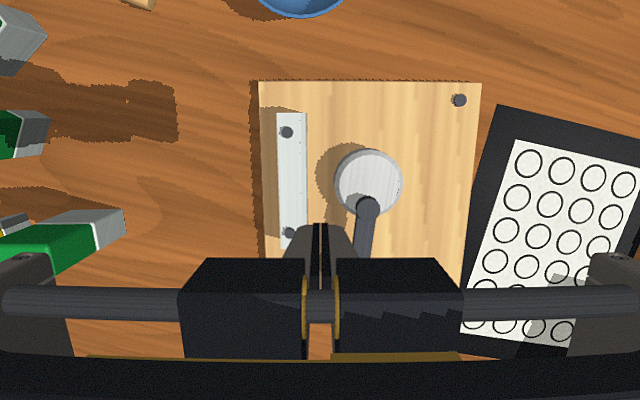

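View pics/scene5.png

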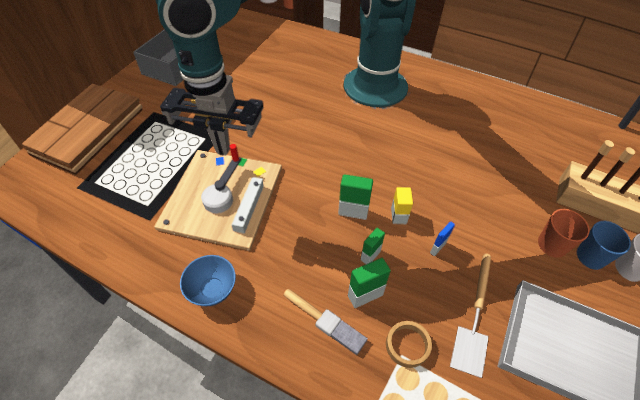

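The grasp failed: the opening reads 0 and the block still stands at its old spot. I'll go back, check before closing, and watch what happens.

```bash
python3 - <<'E'
from h import *
b=np.array([.6012,.2297]); an=np.radians(76.3); R=Rz(-np.array([np.cos(an),np.sin(an)]))
s=env.sense(); env.movel(np.array(s["ee_pos"])+[0,0,.03],rate=.2)
env.reach(np.r_[b,.21],R)
effector.release()
s=env.sense(); print(s["t"],s["ee_pos"],s["gripper_width"],s["wrist_force"])
for n in ["wrist","scene"]:
    p,d=viewer.read_camera(n); cv2.imwrite(f"pics/{n}6.png",p[:,:,::-1]); np.save(f"pics/{n}6.npy",d)
    for x in search_frame(n,"green_centre")[:4]: print(n,x)
env.movel(np.r_[b,.11],frame=R,rate=.2)
s=env.sense(); print(s["t"],s["ee_pos"],s["gripper_width"],s["wrist_force"])
env.movel(np.r_[b,.06],frame=R,rate=.1)
s=env.sense(); print(s["t"],s["ee_pos"],s["gripper_width"],s["wrist_force"])
for n in ["wrist","scene","top"]:
    p,d=viewer.read_camera(n); cv2.imwrite(f"pics/{n}7.png",p[:,:,::-1]); np.save(f"pics/{n}7.npy",d)
E
python3 - <<'E'
import cv2,numpy as np
p=cv2.imread("pics/scene7.png")[140:340,260:460]
q=cv2.imread("pics/top7.png")[80:280,140:340]
cv2.imwrite("pics/c7.png",cv2.resize(np.hstack([p,q]),None,fx=2,fy=2,interpolation=2))
E
```

```text
20.4167 [0.60120187 0.22969521 0.20998575] 0.09196552734106267 [ 0.57227706 -0.54645878  0.4491458 ]
wrist {'at': [0.6049, 0.2325, 0.0818], 'score': 0.83}
wrist {'at': [0.5131, 0.1598, 0.0736], 'score': 0.75}
wrist {'at': [0.6432, -0.1492, 0.0412], 'score': 0.37}
scene {'at': [0.6119, 0.2349, 0.0707], 'score': 0.9}
scene {'at': [0.5171, 0.1447, 0.0877], 'score': 0.87}
scene {'at': [0.7098, 0.2634, 0.1023], 'score': 0.63}
21.2667 [0.60193202 0.22941723 0.11091586] 0.09181132663993237 [ 0.04319033 -0.48406331  0.74310441]
21.9167 [0.60135984 0.22939358 0.05992034] 0.09144709743191247 [0.57584703 0.87996471 0.3628042 ]
```

View pics/c7.png

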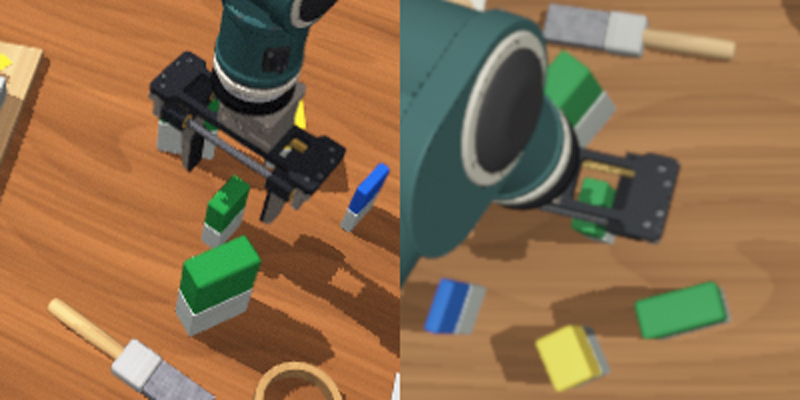

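View pics/wrist7.png

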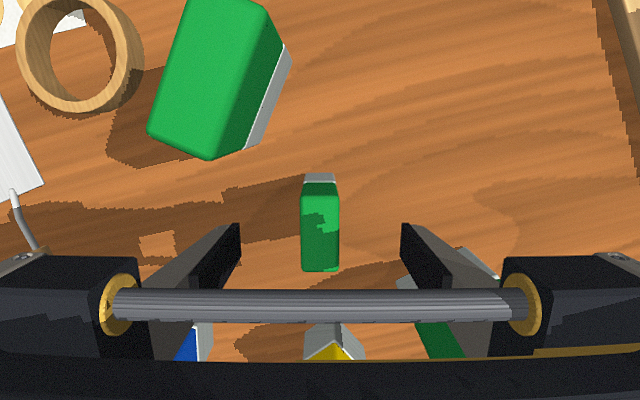

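```bash
python3 - <<'E'
from h import *
from m import analyse
s=env.sense(); print(s["t"],s["ee_pos"],np.round(s["tcp_rot"],3))
for n in ["wrist","scene"]:
    p=cv2.imread(f"pics/{n}7.png")[:,:,::-1].copy(); d=np.load(f"pics/{n}7.npy"); analyse(n,p,d,s)
def proj(name,P):
    K,D,R,e=cam(name,s); q=(np.atleast_2d(P)-e)@R; q=q*[1,-1,-1]
    return cv2.projectPoints(q,np.zeros(3),np.zeros(3),K,D)[0].reshape(-1,2)
R=s["tcp_rot"];t=s["ee_pos"]
pts=np.array([t,t+.046*R[:,2],t-.046*R[:,2],t+.046*R[:,2]-.038*R[:,1]])
print("wrist",proj("wrist",pts)); print("scene",proj("scene",pts)); print("top",proj("top",pts))
print(np.load("pics/wrist7.npy")[[230,260,230],[238,235,402]])
W=cloud("wrist",np.load("pics/wrist7.npy"),s); print(W[230,236],W[260,232],W[230,404], W[265,320],W[200,320])
W=cloud("scene",np.load("pics/scene7.npy"),s); print(W[218,354],W[247,393],W[238,374])
E
```

```text
22.0667 [0.60168799 0.22970054 0.0606431 ] [[-0.972  0.001 -0.237]
 [ 0.237  0.    -0.972]
 [-0.001 -1.    -0.   ]]
wrist green (array([698.2, 258.4]), array([34.1, 71.9]), 52.18) ztop 0.1249 12360
wrist green (array([601.8, 230.4]), array([23.2, 49.3]), 77.27) ztop 0.0872 2945
wrist green (array([515.3, 170.8]), array([ 3. , 16.7]), 15.37) ztop 0.1091 193
wrist base (array([671.5, -44.1]), array([72. , 15.1]), 11.27) 0.0148 1096
scene green (array([572.5, 187.8]), array([3.4, 7.5]), 29.61) ztop 0.191 4
scene green (array([601.3, 231.2]), array([22.6, 49.7]), 77.41) ztop 0.0875 204
scene green (array([698.9, 259.4]), array([33.3, 70.6]), 52.74) ztop 0.1252 558
scene greenmark [ 0.4995 -0.1919  0.0164] 41
scene red [ 0.5309 -0.1842  0.0869] zmax 0.10551642914933645 109
  top [ 0.5263 -0.1871  0.1028] 33
scene red [0.3322 0.612  0.0719] zmax 0.08650979458052821 30
  top [0.3307 0.6167 0.0838] 6
scene steel (array([623.1, -90.7]), array([151.5,  31.1]), 13.81) 0.045 572
scene steel (array([ 645.1, -169.6]), array([66.7, 75.7]), 18.33) 0.0449 483
scene base (array([ 618.5, -180.7]), array([271.5, 251.5]), 13.55) 0.0156 5872
wrist [[320.13595182 221.80880066]
 [387.78481544 221.77017753]
 [252.46346431 221.72222108]
 [401.71949679 242.84149086]]
scene [[372.36328128 242.64464534]
 [355.95527413 231.22477746]
 [389.38025455 254.48706715]
 [357.33831303 221.82891315]]
top [[236.8808384  182.52418596]
 [260.4176619  188.16351055]
 [213.63484319 176.95096306]
 [256.93150889 184.90421811]]
[0.1775036  0.16968913 0.17773134]
[0.62131754 0.27212176 0.10267363] [0.60925831 0.27503645 0.11414875] [0.59966499 0.18318164 0.10262404] [0.58278145 0.23439715 0.0863551 ] [0.62284751 0.22465341 0.08626077]
[0.60006799 0.17925531 0.12164602] [0.62332789 0.27842213 0.11220164] [0.60488846 0.23172856 0.08635799]
```

```bash
python3 - <<'E'
from h import *
s=env.sense()
R=np.array(s["tcp_rot"]);t=np.array(s["ee_pos"])
def near(name,f,t,R):
    s2=dict(tcp_rot=R,ee_pos=t); W=cloud(name,np.load(f),s2); L=(W-t)@R  # tool coords
    m=(abs(L[...,0])<.03)&(abs(L[...,2])<.075)&(L[...,1]<.01)&(W[...,2]>.09)
    for lo in np.arange(-.075,.075,.01):
        k=m&(L[...,2]>=lo)&(L[...,2]<lo+.01)
        if k.sum()>3: print(name,f[5:],round(lo,3),k.sum(),"ymax(tool)",np.round(np.sort(L[k][:,1])[-4:],4),"x",np.round(np.percentile(L[k][:,0],[5,95]),3))
near("scene","pics/scene7.npy",t,R); near("wrist","pics/wrist7.npy",t,R)
R5=np.array([[-9.70964732e-01,9.20667570e-04,2.39220906e-01],[-2.39221533e-01,-6.42410316e-04,-9.70964801e-01],[-7.40257826e-04,-9.99999370e-01,8.44001268e-04]])
t5=np.array([0.62907456,-0.12094605,0.17578923])
near("scene","pics/scene5.npy",t5,R5); near("wrist","pics/wrist5.npy",t5,R5)
E
python3 - <<'E'
import cv2,numpy as np
p=cv2.imread("pics/scene5.png")[70:220,140:290]
q=cv2.imread("pics/scene7.png")[150:300,300:450]
cv2.imwrite("pics/c8.png",cv2.resize(np.hstack([p,q]),None,fx=2.6,fy=2.6,interpolation=0))
E
```

```text
scene scene7.npy -0.075 154 ymax(tool) [-0.1451 -0.1447 -0.1437 -0.1292] x [-0.029  0.024]
scene scene7.npy -0.065 204 ymax(tool) [-0.0431 -0.0406 -0.0391 -0.0383] x [-0.027  0.018]
scene scene7.npy -0.055 775 ymax(tool) [-0.0376 -0.0372 -0.0343 -0.034 ] x [-0.027  0.025]
scene scene7.npy -0.045 1078 ymax(tool) [-0.1369 -0.1365 -0.1352 -0.1343] x [-0.027  0.022]
scene scene7.npy -0.035 722 ymax(tool) [-0.1373 -0.1371 -0.136  -0.1352] x [-0.029  0.022]
scene scene7.npy -0.025 437 ymax(tool) [-0.1367 -0.1366 -0.1355 -0.1333] x [-0.029  0.025]
scene scene7.npy -0.015 419 ymax(tool) [-0.1373 -0.1367 -0.1366 -0.1354] x [-0.028  0.026]
scene scene7.npy -0.005 398 ymax(tool) [-0.1371 -0.1364 -0.1361 -0.1355] x [-0.029  0.026]
scene scene7.npy 0.005 398 ymax(tool) [-0.137  -0.1366 -0.1366 -0.1357] x [-0.029  0.024]
scene scene7.npy 0.015 438 ymax(tool) [-0.1383 -0.1375 -0.1361 -0.136 ] x [-0.029  0.024]
scene scene7.npy 0.025 424 ymax(tool) [-0.1372 -0.1363 -0.136  -0.1356] x [-0.028  0.024]
scene scene7.npy 0.035 209 ymax(tool) [-0.0645 -0.0557 -0.0514 -0.0467] x [-0.028  0.021]
scene scene
[... 3662 characters left out ...]
 ymax(tool) [-0.0343 -0.0342 -0.0339 -0.0336] x [-0.028 -0.007]
wrist wrist5.npy 0.005 5313 ymax(tool) [-0.0351 -0.0347 -0.0344 -0.0343] x [-0.029 -0.011]
wrist wrist5.npy 0.015 4624 ymax(tool) [-0.0762 -0.0762 -0.0739 -0.0719] x [-0.029 -0.018]
wrist wrist5.npy 0.025 3412 ymax(tool) [-0.1364 -0.1362 -0.1359 -0.1352] x [-0.028 -0.018]
wrist wrist5.npy 0.035 3218 ymax(tool) [-0.1339 -0.1338 -0.1338 -0.1332] x [-0.027 -0.022]
wrist wrist5.npy 0.045 3029 ymax(tool) [-0.1338 -0.1336 -0.1335 -0.1331] x [-0.027 -0.022]
wrist wrist5.npy 0.055 1884 ymax(tool) [-0.134  -0.134  -0.1339 -0.1337] x [-0.027 -0.022]
wrist wrist5.npy 0.065 1170 ymax(tool) [-0.134  -0.134  -0.1339 -0.1336] x [-0.028 -0.022]
```

View pics/c8.png

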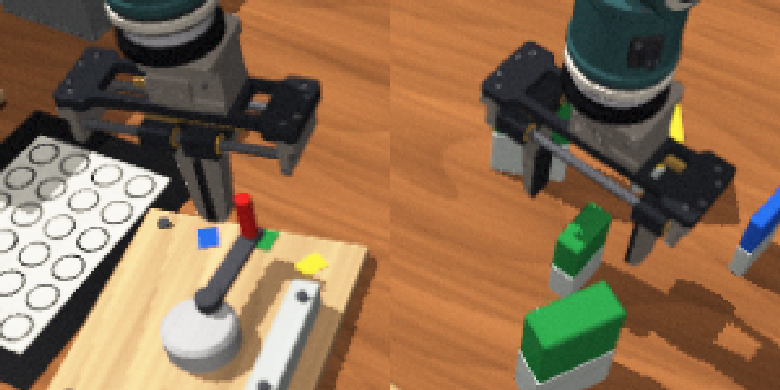

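The pictures explain the miss. In both cameras, open and shut, the real fingertips end about 34 mm above the reported TCP, so the fingers closed just over the block's top. I'll add this offset and go lower.

```bash
python3 - <<'E'
from h import *
from m import analyse
b=np.array([.6016,.2303]); an=np.radians(76.8); R=Rz(-np.array([np.cos(an),np.sin(an)]))
env.movel(np.r_[b,.018],frame=R,rate=.12)
s=env.sense(); print(s["t"],s["ee_pos"],s["gripper_width"],s["wrist_force"])
effector.grasp(25)
s=env.sense(); print(s["t"],s["ee_pos"],s["gripper_width"],s["wrist_force"])
if s["gripper_width"]>.018:
    p0=np.array(s["ee_pos"]); env.movel(p0+[0,0,.17],rate=.25)
    s=env.sense(); print(s["t"],s["ee_pos"],s["gripper_width"],s["wrist_force"])
    g=np.array([.6287,-.1213])
    env.reach(np.r_[g,.16],Rz(-GY)); env.pause(.1)
    s=env.sense(); print(s["t"],s["ee_pos"],s["gripper_width"],s["wrist_force"])
    import pickle; pickle.dump(s,open("pics/s9.pkl","wb"))
    for n in ["wrist","scene"]:
        p,d=viewer.read_camera(n); cv2.imwrite(f"pics/{n}9.png",p[:,:,::-1]); np.save(f"pics/{n}9.npy",d); analyse(n,p,d,s)
E
```

```text
22.5667 [0.60124956 0.2298383  0.01714687] 0.09182520615353733 [-0.12489123 -1.4972082  -0.44431741]
23.6 [0.60156886 0.23026724 0.01794941] 0.024194040957106214 [0.71787447 0.03260591 0.50520235]
24.4333 [0.60054835 0.23054461 0.18649009] 0.023648627429238532 [-0.19509945 -0.03258828 -1.29731707]
25.8583 [ 0.62914473 -0.119388    0.15955572] 0.023560158856150672 [-0.19812267 -0.81541887 -0.68248781]
wrist green (array([ 636.8, -117.7]), array([40.1, 24. ]), 14.72) ztop 0.2282 3738
wrist green (array([575.4,  53.7]), array([ 15.1, 221.1]), 33.7) ztop 0.122 258
wrist red [ 0.5212 -0.185   0.1032] zmax 0.10433404629252663 10
  top [ 0.5212 -0.185   0.1032] 10
wrist steel (array([638.2, -88.6]), array([115.1,  30.2]), 13.98) 0.0455 2902
wrist steel (array([ 642.7, -172.9]), array([70.6, 74.9]), 10.5) 0.0455 3408
wrist base (array([ 650.8, -173.6]), array([202.4, 250.3]), 13.95) 0.0156 26210
scene green (array([ 630. , -120.5]), array([51.8, 25. ]), 25.77) ztop 0.2289 149
scene green (array([506. , 143.8]), array([36.6, 70.8]), 14.83) ztop 0.1245 370
scene green (array([699. , 259.4]), a
[... 993 characters left out ...]
16 0.0689] 5
scene red [0.4056 0.5949 0.084 ] zmax 0.09037940128708799 7
  top [0.4068 0.5957 0.0894] 3
scene red [0.4019 0.5935 0.0546] zmax 0.06271553652587702 12
  top [0.4046 0.5979 0.0606] 4
scene red [0.41   0.6038 0.0823] zmax 0.08807831504330188 11
  top [0.4097 0.6036 0.0847] 6
scene red [0.4152 0.6258 0.0848] zmax 0.09223937171008456 7
  top [0.4157 0.6212 0.0907] 2
scene red [0.4104 0.6123 0.0627] zmax 0.06627106338351474 8
  top [0.4109 0.612  0.0652] 5
scene steel (array([622.9, -91. ]), array([151.6,  30.4]), 14.05) 0.045 574
scene steel (array([ 645.5, -169.6]), array([66.4, 74.5]), 20.34) 0.045 490
scene base (array([ 618.7, -181. ]), array([271.4, 251.7]), 13.72) 0.0155 5678
```

View pics/wrist9.png

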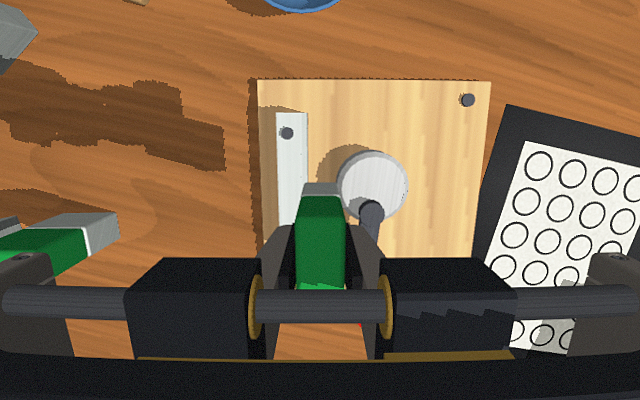

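View pics/scene9.png

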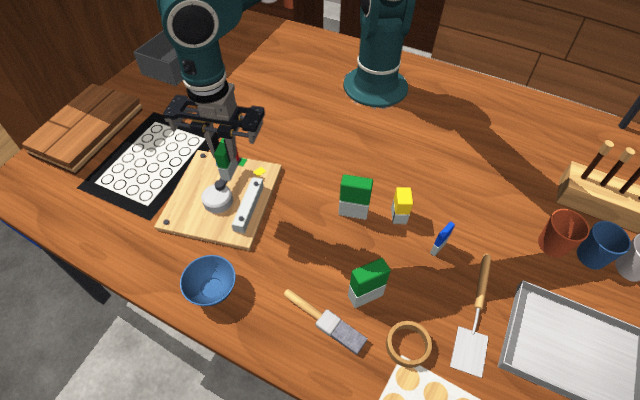

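The block is held with an opening of 23.6 mm and hangs upright. The wrist view puts the gap centre at (0.629, -0.1213) with a gap of 30.0 mm. I'll lower in steps while watching the force.

```bash
python3 - <<'E'
from h import *
g=np.array([.6290,-.1213]); R=Rz(-GY)
env.movel(np.r_[g,.075],frame=R,rate=.12); env.pause(.15)
s=env.sense(); f0=np.array(s["wrist_force"]); print(s["t"],np.round(s["ee_pos"],4),np.round(f0,2))
for z in [.064,.056,.048,.040,.036,.034,.0325,.031,.0295]:
    env.movel(np.r_[g,z],frame=R,rate=.04)
    s=env.sense(); f=np.array(s["wrist_force"])-f0; print(s["t"],z,np.round(s["ee_pos"],4),np.round(f,1),round(s["gripper_width"],4))
    if f[2]>6 or np.linalg.norm(f[:2])>10: print("contact"); break
for n in ["wrist","scene"]:
    p,d=viewer.read_camera(n); cv2.imwrite(f"pics/{n}10.png",p[:,:,::-1])
E
python3 -c "
import cv2
p=cv2.imread('pics/scene10.png')[80:260,140:320]; cv2.imwrite('pics/c10.png',cv2.resize(p,None,fx=3,fy=3,interpolation=2))"
```

```text
26.9667 [ 0.6296 -0.1215  0.0759] [ 0.04  0.72 -1.55]
27.3917 0.064 [ 0.6288 -0.1212  0.0636] [ 0.3 -0.2  1.1] 0.0237
27.7417 0.056 [ 0.6288 -0.1212  0.0556] [-0.3 -1.2  0.9] 0.0237
28.0917 0.048 [ 0.6288 -0.1212  0.0476] [ 0.6 -0.   0.2] 0.0238
28.4417 0.04 [ 0.6287 -0.1213  0.0396] [ 0.3 -1.8  0.5] 0.0237
28.6917 0.036 [ 0.6288 -0.1212  0.0357] [-1.1 -0.4  1.3] 0.0241
28.9417 0.034 [ 0.629  -0.1213  0.0339] [-0.4  0.   0.1] 0.0237
29.1917 0.0325 [ 0.6294 -0.1215  0.0329] [-0.8 -0.9  2.9] 0.0241
29.4417 0.031 [ 0.6294 -0.1216  0.0328] [-3.2  0.5 13.4] 0.0239
contact
```

View pics/c10.png

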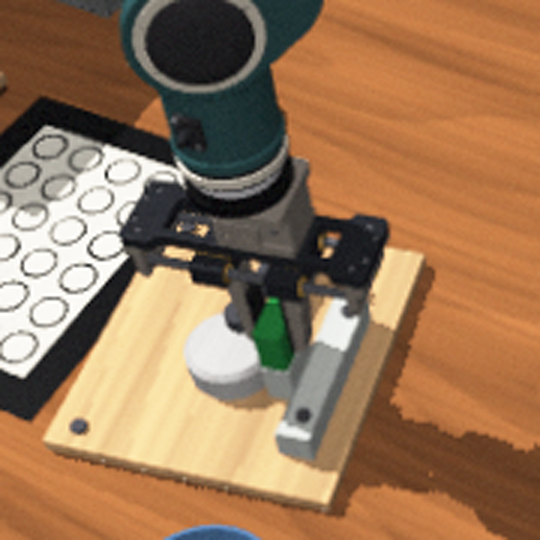

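View pics/wrist10.png

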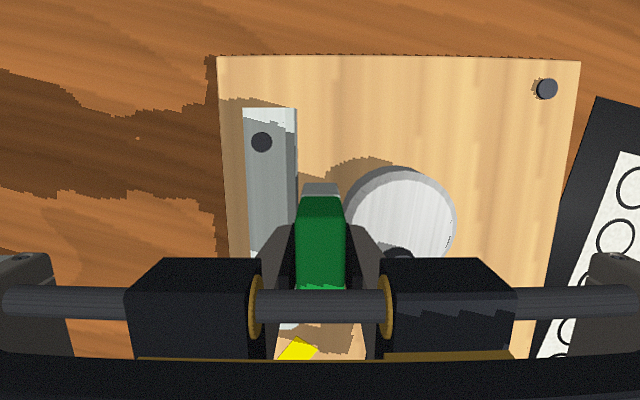

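Contact came at TCP z 0.033, exactly where the block's foot should meet the base. I'll unload, release, retreat and check.

```bash
python3 - <<'E'
from h import *
from m import analyse
g=np.array([.6290,-.1213]); R=Rz(-GY)
env.movel(np.r_[g,.0328],frame=R,rate=.04)
effector.release()
s=env.sense(); print(s["t"],s["gripper_width"],np.round(s["wrist_force"],1))
env.movel(np.r_[s["ee_pos"][:2],.19],frame=R,rate=.2)
p,d=viewer.read_camera("wrist"); s=env.sense(); cv2.imwrite("pics/wrist11.png",p[:,:,::-1]); analyse("wrist",p,d,s)
env.movel(np.array(s["ee_pos"])+np.r_[-.15,.05,.08],rate=.25)
s=env.sense(); print(s["t"],s["ee_pos"])
for n in ["scene","top"]:
    p,d=viewer.read_camera(n); cv2.imwrite(f"pics/{n}11.png",p[:,:,::-1]); analyse(n,p,d,s)
E
python3 -c "
import cv2
p=cv2.imread('pics/scene11.png')[80:260,140:320]; cv2.imwrite('pics/c11.png',cv2.resize(p,None,fx=3,fy=3,interpolation=2))"
```

```text
30.875 0.09219049207227269 [-0.3  0.2  0.1]
wrist green (array([714.5, 226.8]), array([18.2,  8.3]), 8.29) ztop 0.0746 77
wrist green (array([ 629. , -121.4]), array([48.5, 22.4]), 14.08) ztop 0.1014 1189
wrist green (array([563.6,  57.3]), array([ 37.6, 272.9]), 31.39) ztop 0.1231 1155
wrist greenmark [ 0.6303 -0.1364  0.0157] 24
wrist greenmark [ 0.4954 -0.1862  0.0163] 38
wrist red [ 0.5335 -0.1864  0.0723] zmax 0.09031901898354289 217
  top [ 0.5341 -0.1873  0.0872] 32
wrist steel (array([622.1, -92.6]), array([148.7,  30.2]), 13.96) 0.0452 3422
wrist steel (array([ 641.9, -172.7]), array([71.9, 75.3]), 10.57) 0.0452 2917
wrist base (array([ 622.3, -180.9]), array([262.5, 250.1]), 13.97) 0.0153 27827
32.975 [ 0.47824576 -0.07044049  0.26835645]
scene green (array([505.5, 144.1]), array([35.9, 69.8]), 15.59) ztop 0.1239 368
scene green (array([ 630.3, -119.5]), array([49.7, 22. ]), 13.11) ztop 0.1021 158
scene green (array([699.3, 259.5]), array([33.6, 70.3]), 52.57) ztop 0.1253 547
scene greenmark [ 0.4993 -0.1919  0.016 ] 41
scene red [ 0.5309 -0.1837  0.0873] zmax 0.10699246586
[... 639 characters left out ...]
.08) 0.0448 416
scene steel (array([ 632.5, -110.3]), array([19.9, 49. ]), 78.83) 0.0465 45
scene base (array([ 618.9, -180.7]), array([271.7, 251.6]), 13.65) 0.0155 5508
top green (array([694.7, 257.6]), array([31.4, 68.6]), 52.01) ztop 0.123 641
top green (array([ 624.6, -120.4]), array([47.2, 21.4]), 13.92) ztop 0.101 311
top green (array([501.9, 141.2]), array([32.6, 69.9]), 15.11) ztop 0.1233 780
top steel (array([619.6, -91. ]), array([151.,  30.]), 13.9) 0.0442 1151
top steel (array([ 639.7, -178.7]), array([74.1, 61.7]), 5.4) 0.0442 759
top steel (array([ 622.1, -110.6]), array([47.5,  4.8]), 19.2) 0.0458 37
top base (array([ 637.3, -176.4]), array([226.9, 252.4]), 13.84) 0.0143 9196
```

View pics/c11.png

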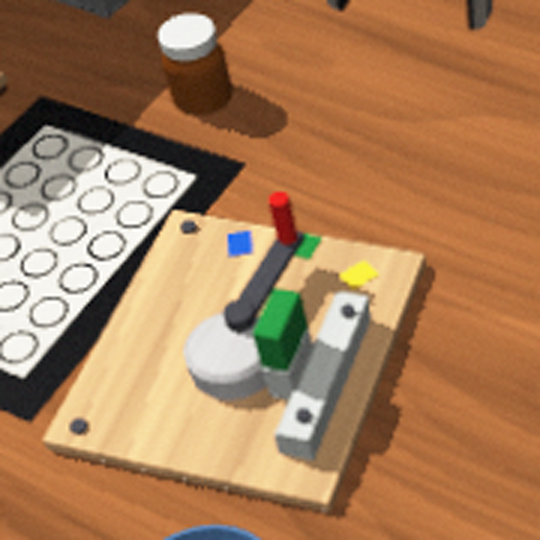

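View pics/wrist11.png

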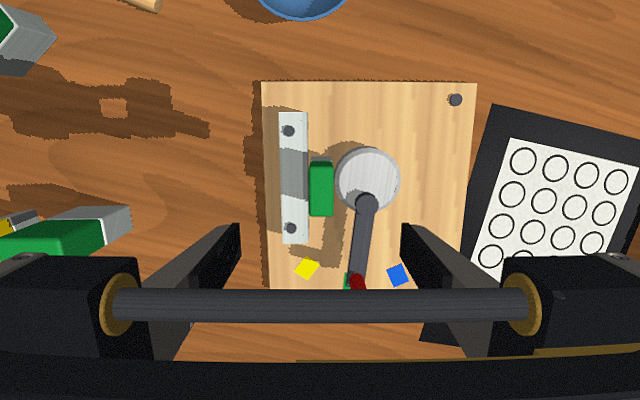

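```bash
python3 -c "
from h import *
workorder.finish_job(); print(env.sense()['t'])"
```

```text
the job is handed in; nothing more can be done
the job is handed in; nothing more can be done
```

The lever is at the green mark and the green gauge block stands upright on the base between disc and fence. I handed the job in at about 33 s of the 64 s allowed; no verdict is reported.

**What I did:** I gripped the red post and swung the lever clockwise from about 0.47 rad. I then picked up the smallest green block by its 24 mm thickness and lowered it into the gap under force watch.

**Last checks:**
- **Lever:** it measured about 1.67 rad after the swing (green mark 1.66). After I let go of the block, the post and disc were still in place to within the measuring error.
- **Gap:** it measured about 30 mm before the block went in.
- **Block:** its top is about 101 mm above the table, where 100 mm is expected. It is centred in the gap to within the roughly 2 mm measuring error and lined up with the fence.
- **Robot:** the arm is clear of everything. The highest force seen in the readings was about 13 N, when the block met the base.

**What failed or disagreed:**
- The first try at the block missed, because the fingers closed just above its top with about 10 N of upward force. The block did not move.
- Both cameras showed the real fingertips about 34 mm above the reported TCP. I corrected for that, and the second grasp held.
- Because of that offset, the post had been gripped only near its top during the swing. The lever still reached the mark.
- The cameras differed by 2 to 5 mm in x, and I relied on the wrist camera for the fit.

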